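# Find the loose terminal bolt and hold its cap open

### The arm

A 7-joint arm with a two-finger parallel gripper is mounted at the origin on the work surface. World frame = base frame: x ahead of the robot, y to its left, z up, the work surface at z = 0. Lengths are in m, angles in rad, forces in N, time in s.
With the tool pointing down it reaches from about 0.35 to 0.9 m from the base axis. Payload 8.1 kg.
Tool frame: the origin (TCP) lies midway between the tips of the shut fingers; the grasp point (between the pads) lies 19 mm behind it; z points along the fingers, y is the direction in which the jaws open and shut (so a half turn about z gives the same grasp; the last joint's range is limited). The gripper opens to 92 mm and grips with 3 to 60 N. Pads are 19 mm wide; open, the fingers measure 130 mm over their backs; the gripper's body (75 mm by 190 mm) begins 47 mm behind the grasp point.
Start: joints at [-0.103, 0.434, 0.025, 1.573, -0.012, 1.134, -0.075], TCP at [0.625, -0, 0.227] pointing down, gripper open.
Joint ranges: [-2.62, 2.62], [-0.44, 2.09], [-1.27, 1.32], [0.08, 2.57], [-1.32, 4.46], [0.12, 2], [-2.74, 2.74]. Speed limits (rad/s): [2.22, 2.22, 3.01, 3.01, 3.14, 3.14, 3.14].

### API

Orientations are given as a rotation vector (axis times angle).
In Python, from cell import monitor, get_image, get_calibration, workorder, look_for, masks_of gives the robot as it stands.
- The arm moves only by the shell command python3 -m crank 'ROWS' [FORCE]. ROWS is JSON, a list of rows, each a list of 3 entries, a list of its own where there are three numbers: the shift along the tool's x, y, z in cm, then the turn about the tool's z in degrees, then the closure in counts, from 0 (fully open) to 255 (shut). A call has 1 to 5 rows; each row shifts and turns the commanded pose from where the row before left it, along the tool's axes as they then stand; what a row does not reach is not made up. A row lasts 1/10 s, in which the tool goes at most 50 mm and 8.59 degrees, less where a joint would pass 70% of its speed; a pose out of reach is approached as far as the arm can. A call with a gripper value outside its range is refused whole. The fingers move at their own pace and stop on an object; FORCE is the grip in N (left out, the last holds). Time passes only in rows, so rows that do not move let the fingers close. It gives the time, the measured TCP pose, the force and the opening at its end, in the units of the state.
- monitor.observe(): the state, without advancing time (a new reading comes with each control period).
- get_image(name): name is "scene" or "side" or "wrist"; returns (picture, depth): 400x640x3 uint8, red, green, blue; 400x640 float32, m along the optical axis (not along the pixel's ray), 0 where there is no reading.
- get_calibration(name): a dict with "fx", "fy", "cx", "cy" (pixels), "D" ([k1, k2, p1, p2, k3] as OpenCV has them; the pictures are not rectified), "R" (3x3) and "t" (3): a world point X has camera coordinates R X + t. Camera axes: x right, y down, z forward; pixel columns grow to the right and rows downward; lengths in m; the calibration is good to about 2 mm. A picture is of the moment at which its call begins: read the wrist's pose just before it. get_calibration takes no time and is no camera call; for the wrist camera it gives the pose at the moment of the call.
- workorder.sign_off(): hands the job in, once; it reports no verdict.
Trained networks look in the newest picture that a camera, given by its name, has taken for a name from the list of things; names that differ only in an ending like _2 or _b are one class to them, and where a whole thing is asked for, a point or a joint stands for the part that bears it (a point fixed in the world has none). Each returns a list of dicts, best first, with "score" (0 to 1); they miss things now and then, are a little off and sometimes report something else, mostly with a low value. They report only what shows in the picture. A call takes as long as a camera call. They do not tell look-alikes from the thing itself.
- look_for(label, camera): "location" ([x, y, z] in m, in world coordinates, good to about 4 mm: the middle of the surface that is visible of it).
- masks_of(label, camera): "region" (400x640 bool, what is visible of it).
The state is a dict: "clock": time; "joints": joint angles; "dq": joint speeds; "joint_efforts": joint torques, N m; "position": TCP position; "ee_rot": TCP orientation; "force": force on the tool from outside, world axes, zero at the start; "ft_torque": the same for the moment, N m; "width": opening from 0.0 (shut) to 1.0 (fully open).
Only numpy, scipy, OpenCV 4.12 (cv2) and the standard library are available. Lean on these libraries where they do the work, as an engineer would, in place of code of your own. Each camera call takes 0.05 s, during which the arm holds its last target.

### The job

First lock the unit off: squeeze the spring clamp that lies on the bench and clip it onto the upright pin of the lock-off block, and let it go there. Then tap the bolt heads of the terminal box straight down with the fingertips until you find the loose one (it sinks and stays down; the tight ones stay firm), lift the hinged cap right behind that bolt more than halfway to upright, and finish while still holding the cap open, so that a colleague can tighten the nut under it. Do not open a cap whose bolt has not proved loose, and leave the bottle, beaker and wrench where they are.

Things in the scene. Friction and masses are not known exactly. Their poses are not given: they have to be found in the camera images.
- terminal_box: White terminal box fixed to the bench, 170 (x) x 300 (y) mm, deck 45 mm high. Origin: centre of its underside. Its x axis points from the bolts (robot side) to the caps (far side), y along the row. In its frame the bolts stand at x = -55 mm, y = +95, 0, -95 mm; right behind each bolt, at the same y, is its hinged cap (x from -3 to +72 mm).
- lockoff: Lock-off block fixed to the bench: grey block 70 x 70 x 30 mm with one upright steel pin, 12 mm thick, rising from the middle of its top (30 mm) to 85 mm above the bench. Origin: centre of the block's underside.
- pin_mid (a point): Point on the pin's axis, 50 mm above the bench.
- clamp: Steel spring clamp like a big clothes-peg, lying on its side so that it opens level; 24 mm high, 97 mm long, 75 g. Origin: on the pivot axis, underside. Axes: those of the left (+y) arm; x to the jaws, z up. At rest the jaws are shut, their noses 42 mm ahead of the pivot; the handles run 55 mm behind it, each splayed outwards by 0.275 rad. Let go, it snaps shut behind the pin and stays on.
- clamp_bite (a point): Fixed to the left arm, 26.5 mm ahead of the pivot along its x, 12 mm above the underside: the middle of the pocket (15 mm long, for the 12 mm pin) when the jaws are shut or nearly so. With the jaws open the pocket's middle is still 26.5 mm ahead of the pivot, on the middle line of the jaws.
- clamp_handles (a point): Fixed to the left arm: 36 mm behind the pivot on the clamp's x axis, 22 mm above its underside, midway between the handles at rest, where they measure 45 mm over their outsides (55 mm at the ends): the place to squeeze.
- clamp_jaw (a joint): Jaw opening angle: 0 shut at rest, about 0.06 gripping the pin, 0.55 rad at the stop. Squeezing the handles (about 8 N) opens it; at the stop they are parallel, 26 mm over their outsides, and the noses stand 21 mm apart. The clamp frame then lies anticlockwise (from above) of the middle line of jaws and handles by half this angle.
- bolt_a (a joint): How far bolt a (the left one as the robot sees it (+y of the box)) has been pushed down, in m, 0 at the start. A tight bolt gives less than 1.5 mm; the loose one gives way at about 3 N, sinks 7 mm and stays down. Untouched, all three look alike.
- bolt_a_top (a point): Middle of the top of bolt a's steel hexagon head (26 mm across corners, 12 mm high); 65 mm above the bench at the start. Moves down with the bolt.
- bolt_b (a joint): How far bolt b (the middle one) has been pushed down, in m, 0 at the start. A tight bolt gives less than 1.5 mm; the loose one gives way at about 3 N, sinks 7 mm and stays down. Untouched, all three look alike.
- bolt_b_top (a point): Middle of the top of bolt b's steel hexagon head (26 mm across corners, 12 mm high); 65 mm above the bench at the start. Moves down with the bolt.
- bolt_c (a joint): How far bolt c (the right one (-y of the box)) has been pushed down, in m, 0 at the start. A tight bolt gives less than 1.5 mm; the loose one gives way at about 3 N, sinks 7 mm and stays down. Untouched, all three look alike.
- bolt_c_top (a point): Middle of the top of bolt c's steel hexagon head (26 mm across corners, 12 mm high); 65 mm above the bench at the start. Moves down with the bolt.
- cap_a (a joint): Opening angle of the cap of bolt a: 0 shut, 1.5 rad fully up; its robot-side edge swings up about the hinge at its far edge, 64 mm above the bench, axis along the box's y. A light spring and its weight pull it shut (about 1 N at the tab), so it must be held.
- cap_a_tab (a point): Grip point in the upright tab on the grey cap of bolt a (cap 75 x 60 mm, its top 67 mm above the bench when shut). The tab is 10 mm thick (box's y), 26 mm long (box's x), 32 mm high from the cap's top. This point: its middle, 24 mm above the cap's top, 58 mm robot-ward of the hinge and 27 mm above it. Moves with the cap.
- cap_b (a joint): Opening angle of the cap of bolt b: 0 shut, 1.5 rad fully up; its robot-side edge swings up about the hinge at its far edge, 64 mm above the bench, axis along the box's y. A light spring and its weight pull it shut (about 1 N at the tab), so it must be held.
- cap_b_tab (a point): Grip point in the upright tab on the grey cap of bolt b (cap 75 x 60 mm, its top 67 mm above the bench when shut). The tab is 10 mm thick (box's y), 26 mm long (box's x), 32 mm high from the cap's top. This point: its middle, 24 mm above the cap's top, 58 mm robot-ward of the hinge and 27 mm above it. Moves with the cap.
- cap_c (a joint): Opening angle of the cap of bolt c: 0 shut, 1.5 rad fully up; its robot-side edge swings up about the hinge at its far edge, 64 mm above the bench, axis along the box's y. A light spring and its weight pull it shut (about 1 N at the tab), so it must be held.
- cap_c_tab (a point): Grip point in the upright tab on the grey cap of bolt c (cap 75 x 60 mm, its top 67 mm above the bench when shut). The tab is 10 mm thick (box's y), 26 mm long (box's x), 32 mm high from the cap's top. This point: its middle, 24 mm above the cap's top, 58 mm robot-ward of the hinge and 27 mm above it. Moves with the cap.
- reagent_bottle: Bystander: loose white bottle, 64 mm across, 150 mm high, beyond the terminal box, to its left. Origin: centre of its underside.
- beaker: Bystander: loose glass beaker, 68 mm across, 85 mm high, to the right. Origin: centre of its underside.
- wrench: Bystander: loose wrench lying on the bench in front of the terminal box. Origin: its underside, near its middle.
Not all that is in view belongs to the job. Of the things like the clamp, leave any that is yellow; of the rest the smaller one is meant.

How it is judged:
By the outcome, as a careful person would: the job done as asked, in the order asked, and still so for the second after the job is handed in, while the arm keeps its last pose, push and grip.
It also fails if it takes over 58 s, if anything falls off the work surface, if the arm or the gripper's body presses on something with over 40 N, if the wrist force passes 120 N, or if a joint passes its speed limit or range.

## Working session

There is one attempt and no reset: what is moved stays moved. The work goes in short steps, Python scripts to look and compute and a shell command to move; the robot and the scene stay as the last step left them, time stands still between calls to the robot, and variables do not carry over. Pictures are saved under pics/ and viewed, and the job is handed in when it is done.

```bash
ls; mkdir -p pics; cat > h.py <<'E'
import numpy as np, cv2
from cell import monitor, get_image, get_calibration, workorder, look_for, masks_of
from scipy.spatial.transform import Rotation as Ro
def snap(n,f):
    c=get_calibration(n); im,d=get_image(n); cv2.imwrite('pics/'+f+'.png',im[:,:,::-1]); np.savez('pics/'+f+'.npz',im=im,d=d,**{k:np.array(v) for k,v in c.items()}); return im,d,c
def cloud(d,c):
    h,w=d.shape; u,v=np.meshgrid(np.arange(w),np.arange(h))
    K=np.array([[c['fx'],0,c['cx']],[0,c['fy'],c['cy']],[0,0,1.]])
    p=cv2.undistortPoints(np.stack([u.ravel(),v.ravel()],1).astype(np.float64)[:,None],K,np.array(c['D'],float))[:,0]
    X=np.c_[p,np.ones(len(p))]*d.ravel()[:,None]
    W=(X-np.array(c['t']))@np.array(c['R']); W[d.ravel()==0]=np.nan
    return W.reshape(h,w,3)
def proj(P,c):
    K=np.array([[c['fx'],0,c['cx']],[0,c['fy'],c['cy']],[0,0,1.]])
    return cv2.projectPoints(np.atleast_2d(np.array(P,float)),cv2.Rodrigues(np.array(c['R'],float))[0],np.array(c['t'],float),K,np.array(c['D'],float))[0][:,0]
def st():
    s=monitor.observe(); print('t',s['clock'],'p',np.round(s['position'],4),'rot',np.round(s['ee_rot'],3),'f',np.round(s['force'],2),'w',round(s['width'],3)); return s
E
python3 - <<'E'
from h import *
s=st(); print(np.round(Ro.from_rotvec(s['ee_rot']).as_matrix(),3))
for n in ['scene','side','wrist']: snap(n,n+'0')
for l in ['clamp','lockoff','terminal_box','bolt_a','cap_a']:
  for n in ['scene','side']:
    print(l,n,[(round(r['score'],2),np.round(r['location'],3).tolist()) for r in look_for(l,n)])
st()
E
```

```text
pics
t 0.0 p [ 6.245e-01 -1.000e-04  2.259e-01] rot [-2.221e+00 -2.221e+00  2.000e-03] f [-0.7  -0.45 -0.07] w 0.999
[[ 0.     1.    -0.002]
 [ 1.    -0.    -0.   ]
 [-0.    -0.002 -1.   ]]
clamp scene [(0.79, [0.429, 0.204, 0.015]), (0.7, [0.423, 0.032, 0.031]), (0.19, [0.681, -0.225, 0.069])]
clamp side [(0.85, [0.417, 0.051, 0.035]), (0.59, [0.446, 0.222, 0.021]), (0.59, [0.433, 0.372, 0.034]), (0.56, [0.575, 0.248, 0.029])]
lockoff scene []
lockoff side [(0.79, [0.569, 0.251, 0.03]), (0.27, [0.662, -0.106, 0.066])]
terminal_box scene [(0.78, [0.655, -0.15, 0.044])]
terminal_box side [(0.7, [0.66, -0.205, 0.067]), (0.57, [0.627, -0.079, 0.045])]
bolt_a scene [(0.38, [0.596, -0.224, 0.064])]
bolt_a side [(0.46, [0.586, -0.121, 0.069]), (0.46, [0.597, -0.214, 0.062]), (0.41, [0.581, -0.026, 0.064])]
cap_a scene [(0.94, [0.677, -0.129, 0.067]), (0.85, [0.677, -0.225, 0.066]), (0.59, [0.67, -0.029, 0.07])]
cap_a side [(0.87, [0.658, -0.206, 0.067]), (0.75, [0.66, -0.111, 0.065]), (0.7, [0.659, -0.018, 0.069])]
t 0.65 p [ 0.625  -0.      0.2268] rot [2.222 2.221 0.   ] f [ 1.36 -0.27 -0.16] w 1.002
```

View pics/scene0.png

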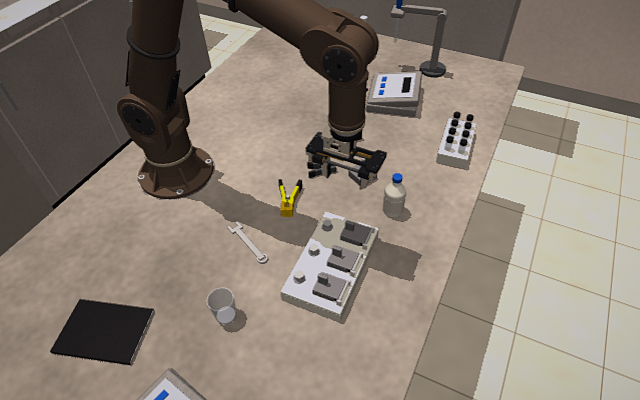

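View pics/side0.png

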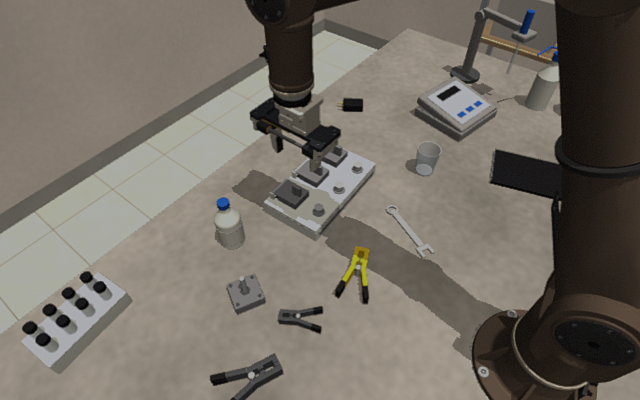

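View pics/wrist0.png

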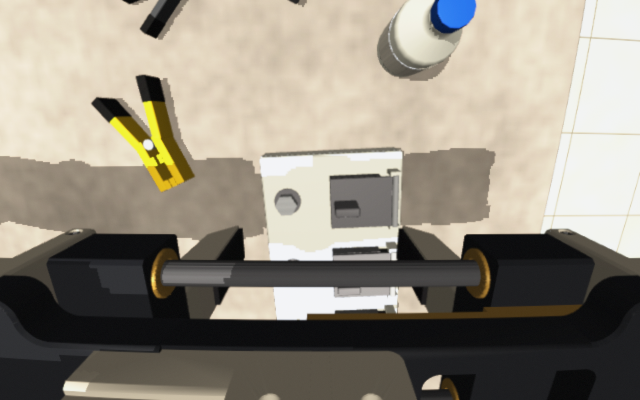

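The side view shows the lock-off block at (245,290). The small dark clamp is at (300,319), the big one at (250,373) and the yellow one at (355,270). Next I'll measure from the side depth.

```bash
python3 - <<'E'
from h import *
z=np.load('pics/side0.npz'); c={k:z[k] for k in ['fx','fy','cx','cy','D','R','t']}
W=cloud(z['d'],c); im=z['im']
print('cam',-c['R'].T@c['t'])
for nm,(u0,u1,v0,v1) in {'small':(272,330,300,338),'big':(205,290,350,400),'lock':(220,272,268,316)}.items():
    w=W[v0:v1,u0:u1].reshape(-1,3); m=w[:,2]>0.008; p=w[m]
    print(nm,m.sum(),p.min(0).round(3),p.max(0).round(3),np.median(p,0).round(3))
    res=0.003
    x0,y0=p[:,:2].min(0); g=np.zeros((int((np.ptp(p[:,0]))/res)+1,int(np.ptp(p[:,1])/res)+1))
    for q in p: 
        i,j=int((q[0]-x0)/res),int((q[1]-y0)/res); g[i,j]=max(g[i,j],q[2])
    print('x rows from',x0,'y cols',y0)
    for r in g[::-1]: print(''.join('%3d'%int(v*1000) if v else '  .' for v in r[::-1]))
cv2.imwrite('pics/side0z.png',cv2.resize(im[260:400,200:380,::-1],None,fx=4,fy=4,interpolation=cv2.INTER_CUBIC))
E
```

```text
cam [0.17330682 0.49604471 0.84978554]
small 574 [0.392 0.166 0.008] [0.49  0.248 0.028] [0.444 0.216 0.023]
x rows from 0.3917623989023089 y cols 0.1656065152311021
  .  .  .  .  .  .  . 22 20  .  .  .  .  .  .  .  .  .  .  .  .  .  .  .  .  .  .  .
  .  .  .  . 23  . 25 23 22  .  .  .  .  .  .  .  .  .  .  .  .  .  .  .  .  .  .  .
  .  .  . 22 22 24 24 26 22  .  .  .  .  .  .  .  .  .  .  .  .  .  .  .  .  .  .  .
  .  .  . 21 25 23 24 24 25 22  .  .  .  .  .  .  .  .  .  .  .  .  .  .  .  .  .  .
  .  . 26 23 25 22 13 23 24 25 21  .  .  .  .  .  .  .  .  .  .  .  .  .  .  .  .  .
 23 24 24 25 21  .  . 22 26 23 23  .  .  .  .  .  .  .  .  .  .  .  .  .  .  .  .  .
  . 25 26 26 22  .  .  . 25 25 23 25  .  .  .  .  .  .  .  .  .  .  .  .  .  .  .  .
  . 15 23 24 24 22  .  . 23 22 24  . 23  .  .  .  .  .  .  .  .  .  .  .  .  .  .  .
  .  . 24 25 24 24  .  .  . 25 26 25 25  .  .  .  .  .  .  .  .  .  .  .  .  .  .  .
  .  . 12 25 23 24  .  . 22 28  . 25 25 24 20  .  .  .  .  .  .  .  .  .  .  .  .  .
  .  .  .  . 23 23 24 24 23 22 24 26 23 22  .  .  .  .  .  .  .  .  .  .  .  .  .  .
[... 8574 characters left out ...]
 31 32 29 32 30 31 31 26  .  .  .  .  .  .
  .  .  .  .  .  .  . 21 29 25 32 30 31 28 30 31 29 31 33 31 30 31 32 29  .  .  .  .  .  .  .
  .  .  .  .  .  .  .  .  . 24 28 30 29 30 28 31  . 29 29 31 31 28 32 29  .  .  .  .  .  .  .
  .  .  .  .  .  .  .  .  .  .  . 29 26 27 27 29 29 29 31 30 32  . 30 28  .  .  .  .  .  .  .
  .  .  .  .  .  .  .  .  .  .  .  .  . 30 22 30 29 28 29 32 32 33 27 28  .  .  .  .  .  .  .
  .  .  .  .  .  .  .  .  .  .  .  .  .  .  . 15 31 30 32 32 33 28 26  .  .  .  .  .  .  .  .
  .  .  .  .  .  .  .  .  .  .  .  .  .  .  .  .  . 16 27 30 31 27  .  .  .  .  .  .  .  .  .
  .  .  .  .  .  .  .  .  .  .  .  .  .  .  .  .  .  .  . 29 26 29  .  .  .  .  .  .  .  .  .
```

View pics/side0z.png

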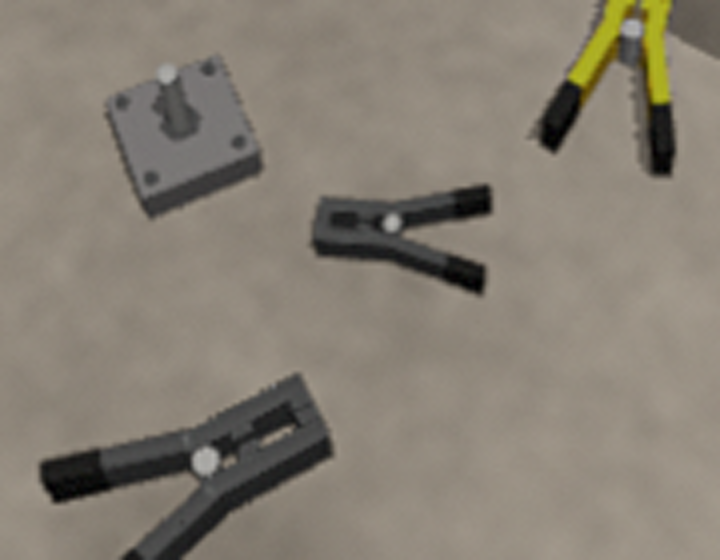

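Target is the small dark clamp (about 24 mm high; the big one is 35 mm). I'll move above it for a wrist-camera look.

```bash
python3 -m crank '[[[3,-3,0],0,0],[[3,-3,0],0,0],[[3,-3,-0.5],0,0],[[3,-3,-0.5],0,0],[[3,-3,0],0,0]]'
python3 -m crank '[[[0,0,0],0,0],[[0,0,0],0,0]]'
python3 - <<'E'
from h import *
s=st(); snap('wrist','w1'); snap('side','s1')
for l in ['clamp','lockoff']: print(l,[(round(r['score'],2),np.round(r['location'],3).tolist()) for r in look_for(l,'wrist')])
print([(round(r['score'],2),np.round(r['location'],3).tolist()) for r in look_for('reagent_bottle','side')])
E
```

```text
clock: 1.15
position: [0.4741, 0.1511, 0.2375]
ee_rot: [2.221, 2.221, 0.002]
force: [-0.6, 1.7, -0.3]
width: 0.999
clock: 1.35
position: [0.4747, 0.1507, 0.2371]
ee_rot: [2.219, 2.224, 0.001]
force: [1.0, -0.8, 0.0]
width: 1.002
t 1.35 p [0.4747 0.1507 0.2371] rot [2.219e+00 2.224e+00 1.000e-03] f [ 0.96 -0.75  0.01] w 1.002
clamp [(0.96, [0.41, 0.066, 0.028]), (0.93, [0.429, 0.332, 0.036]), (0.67, [0.45, 0.218, 0.023])]
lockoff [(0.79, [0.576, 0.244, 0.035])]
[(0.58, [0.707, 0.163, 0.092]), (0.24, [0.595, -0.177, 0.048])]
```

View pics/w1.png

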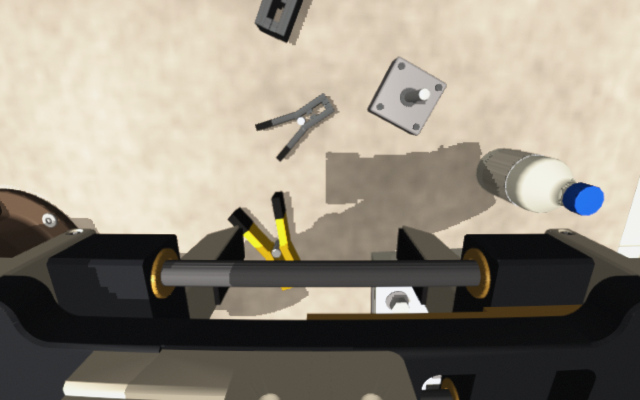

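```bash
cat > fit.py <<'E'
from h import *
from scipy.optimize import minimize
def load(f):
    z=np.load(f'pics/{f}.npz'); c={k:z[k] for k in ['fx','fy','cx','cy','D','R','t']}; return z['im'],z['d'],c
def tmpl():
    u,v=np.meshgrid(np.arange(-70,60),np.arange(-45,46))
    o=12.6-0.268*u
    hnd=(u<0)&(u>-55)&(abs(v)<o)&(abs(v)>o-9)
    jaw=(u>=-6)&(u<42)&(abs(v)<11)
    return (hnd|jaw).astype(np.float32)
T=cv2.GaussianBlur(tmpl(),(0,0),1.5)
def fit(p,x0):
    def cost(q):
        c,s=np.cos(q[2]),np.sin(q[2]); R=np.array([[c,-s],[s,c]])
        # occupancy map in clamp frame
        l=(p[:,:2]-q[:2]/100)@R*1000
        iu=l[:,0]+70; iv=l[:,1]+45
        val=cv2.remap(T,iu.astype(np.float32)[None],iv.astype(np.float32)[None],cv2.INTER_LINEAR)[0]
        return -val.mean()
    best=None
    for dx in (-.6,0,.6):
      for dy in (-.6,0,.6):
        for da in (-.2,0,.2):
          r=minimize(cost,[x0[0]*100+dx,x0[1]*100+dy,x0[2]+da],method='Nelder-Mead')
          if best is None or r.fun<best.fun: best=r
    return best.x[0]/100,best.x[1]/100,best.x[2],best.fun
E
python3 - <<'E'
from fit import *
for f,lim in (('side0',None),('s1',None),('w1',None)):
    im,d,c=load(f); W=cloud(d,c)
    P=W.reshape(-1,3)
    m=(abs(P[:,0]-.44)<.06)&(P[:,1]>.158)&(P[:,1]<.262)&(P[:,2]>.012)&(P[:,2]<.04)
    p=P[m]
    x,y,a,fun=fit(p,(.447,.222,.6))
    print(f,m.sum(),np.round([x,y,np.degrees(a),fun],4))
    m=(abs(P[:,0]-.577)<.03)&(abs(P[:,1]-.243)<.03)&(P[:,2]>.07)&(P[:,2]<.1)
    print(' pin top',m.sum(),np.round(np.median(P[m],0),4), np.round((P[m].max(0)+P[m].min(0))/2,4),'block',)
    m=(abs(P[:,0]-.577)<.06)&(abs(P[:,1]-.243)<.06)&(P[:,2]>.025)&(P[:,2]<.036)
    b=cv2.minAreaRect((P[m][:,:2]*1000).astype(np.float32)); print(' block',b)
    # small rect crop
im,d,c=load('w1')
x,y,a=x,y,a
for nm,uv in dict(nose=(42,0),piv=(0,0),hl=(-55,26),hr=(-55,-26)).items():
    pt=[x+(np.cos(a)*uv[0]-np.sin(a)*uv[1])/1000,y+(np.sin(a)*uv[0]+np.cos(a)*uv[1])/1000,.024]
    q=proj(pt,c)[0]; cv2.circle(im,tuple(int(round(t)) for t in q),1,(255,0,0),-1)
cv2.imwrite('pics/w1z.png',cv2.resize(im[60:180,220:380,::-1],None,fx=5,fy=5,interpolation=cv2.INTER_CUBIC))
E
```

```text
side0 523 [ 0.4491  0.2181 34.5057 -0.7645]
 pin top 39 [0.5764 0.2439 0.0842] [0.5783 0.2428 0.0787] block
 block ((578.5484619140625, 243.07821655273438), (70.92388916015625, 71.64183044433594), 64.10516357421875)
s1 523 [ 0.4493  0.2182 34.2943 -0.7688]
 pin top 38 [0.5776 0.2441 0.0829] [0.5782 0.2422 0.0793] block
 block ((579.064697265625, 242.84222412109375), (70.36973571777344, 72.7254638671875), 63.354366302490234)
w1 1188 [ 0.4529  0.2185 33.4701 -0.7905]
 pin top 136 [0.5788 0.2458 0.0843] [0.5808 0.2457 0.0786] block
 block ((580.7705078125, 246.09817504882812), (70.78911590576172, 70.47323608398438), 63.436279296875)
```

View pics/w1z.png

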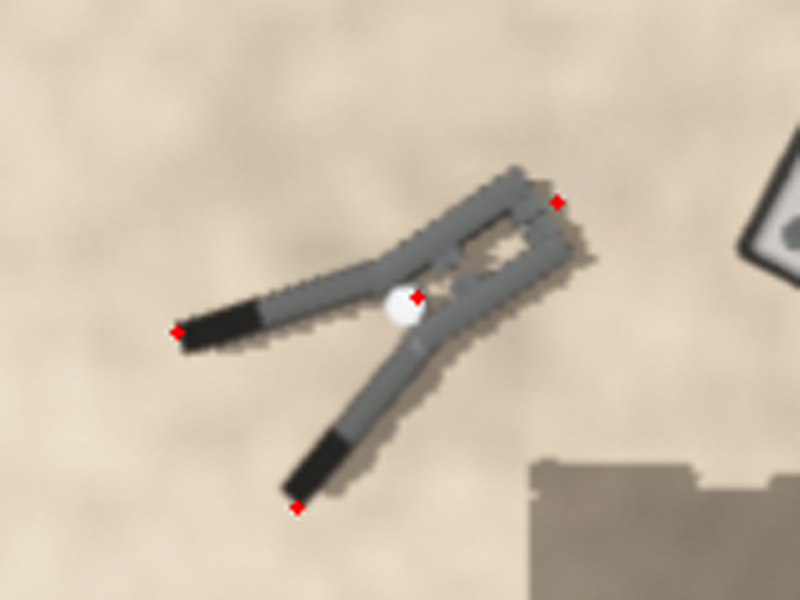

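```bash
python3 -m crank '[[[2.3,-2.7,2],0,47],[[2.3,-2.8,2],0,47],[[0,0,3],8,47],[[0,0,3],8,47],[[0,0,2],8,47]]'
python3 -m crank '[[[0,0,0],8,47],[[0,0,0],8,47],[[0,0,0],8,47],[[0,0,0],8,47],[[0,0,0],0,47]]'
python3 - <<'E'
from h import *
s=st(); R=Ro.from_rotvec(s['ee_rot']).as_matrix(); print(R.round(3))
print('grasp pt off in tool', R.T@(np.array([.4197,.1969,.006])-s['position']))
snap('wrist','w2');snap('side','s2')
E
```

```text
clock: 2.1
position: [0.4198, 0.1951, 0.115]
ee_rot: [2.64, 1.702, -0.002]
force: [0.7, -0.4, 1.0]
width: 0.817
clock: 2.6
position: [0.4206, 0.1955, 0.1166]
ee_rot: [3.005, 0.913, 0.0]
force: [-0.0, 0.8, 0.3]
width: 0.816
t 2.6 p [0.4206 0.1955 0.1166] rot [3.005 0.913 0.   ] f [-0.    0.77  0.3 ] w 0.816
[[ 0.831  0.556  0.   ]
 [ 0.556 -0.831 -0.   ]
 [-0.     0.    -1.   ]]
grasp pt off in tool [ 2.45555758e-05 -1.68732509e-03  1.10590732e-01]
```

View pics/w2.png

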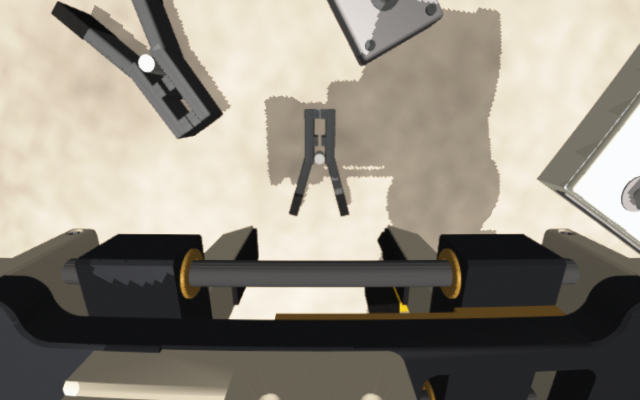

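The wrist view shows the clamp centred between the fingers at (319,160) and pointing straight ahead. I'll refit from this closer view.

```bash
python3 - <<'E'
from fit import *
for f in ('w2','s2'):
    im,d,c=load(f); P=cloud(d,c).reshape(-1,3)
    m=(abs(P[:,0]-.44)<.06)&(P[:,1]>.158)&(P[:,1]<.262)&(P[:,2]>.012)&(P[:,2]<.04)
    x,y,a,fun=fit(P[m],(.447,.222,.6)); print(f,m.sum(),np.round([x,y,np.degrees(a),fun],4))
    l=(P[m][:,:2]-[.4206,.1955])@np.array([[.831,.556],[.556,-.831]])
    print('tool frame ext',l.min(0),l.max(0), np.percentile(l,[1,99],axis=0))
E
```

```text
w2 2313 [ 0.4528  0.2187 33.3975 -0.8034]
tool frame ext [-0.01600779 -0.0292575 ] [0.07809031 0.02590821] [[-0.01371024 -0.02640726]
 [ 0.07803086  0.02301331]]
s2 236 [ 0.4479  0.2188 33.7429 -0.8091]
tool frame ext [-0.01671235 -0.02935289] [0.07523333 0.01424513] [[-0.01647719 -0.02878728]
 [ 0.07445706  0.01166028]]
```

```bash
python3 -m crank '[[[0,-0.15,4],0,47],[[0,0,4],0,47],[[0,0,2],0,47],[[0,0,1.0],0,47],[[0,0,0],0,47]]'
python3 -m crank '[[[0,0,0],0,200],[[0,0,0],0,200],[[0,0,0],0,200],[[0,0,0],0,200],[[0,0,0],0,200]]' 20
```

```text
clock: 3.2
position: [0.4188, 0.1967, 0.0059]
ee_rot: [3.003, 0.921, -0.003]
force: [0.5, -0.1, -0.3]
width: 0.816
clock: 3.7
position: [0.4194, 0.1973, 0.0075]
ee_rot: [-3.004, -0.919, -0.001]
force: [-1.7, -0.6, 10.4]
width: 0.429
```

```bash
python3 -m crank '[[[0,0,0],0,255],[[0,0,0],0,255],[[0,0,0],0,255],[[0,0,0],0,255],[[0,0,0],0,255]]' 20
python3 - <<'E'
from h import *
st();snap('wrist','w3');snap('side','s3')
E
```

```text
clock: 4.2
position: [0.4196, 0.1973, 0.0076]
ee_rot: [-3.004, -0.918, -0.002]
force: [-0.9, -1.1, 9.4]
width: 0.278
t 4.2 p [0.4196 0.1973 0.0076] rot [-3.004e+00 -9.180e-01 -2.000e-03] f [-0.91 -1.08  9.37] w 0.278
```

View pics/w3.png

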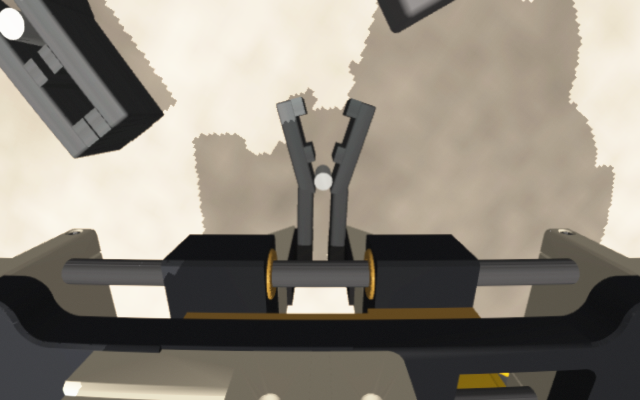

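The clamp is squeezed to its stop (width 0.278, about 25.6 mm) with the jaws open at (290,105) and (360,105). Next I lift it and move to a position in front of the pin.

```bash
python3 -m crank '[[[0,0,-2],0,255],[[0,0,-1.8],0,255],[[1,1,0],0,255],[[1.3,1.4,0],0,255],[[1.3,1.5,0],0,255]]'
python3 -m crank '[[[1,1,0],0,255],[[0,0,0],0,255],[[0,0,0],0,255]]'
python3 - <<'E'
from h import *
s=st();im,d,c=snap('wrist','w4');i2,d2,c2=snap('side','s4')
R=Ro.from_rotvec(s['ee_rot']).as_matrix()
for n,dd,cc in (('w',d,c),('s',d2,c2)):
    P=cloud(dd,cc).reshape(-1,3)
    for lo,hi,nm in ((.07,.1,'pin'),(.026,.035,'block')):
        m=(abs(P[:,0]-.579)<.045)&(abs(P[:,1]-.244)<.045)&(P[:,2]>lo)&(P[:,2]<hi)
        if m.sum()<5: continue
        q=P[m]
        print(n,nm,m.sum(),np.median(q,0).round(4))
        if nm=='pin':
            print('  tool', (np.median((q-s['position'])@R,0)).round(4), ((q-s['position'])@R).min(0).round(4),((q-s['position'])@R).max(0).round(4))
    # clamp
    l=(P-s['position'])@R
    m=(l[:,0]>.012)&(l[:,0]<.085)&(abs(l[:,1])<.03)&(l[:,2]<.0)&(l[:,2]>-.03)
    if m.sum(): print(n,'clamp tool ext',m.sum(),np.percentile(l[m],[1,50,99],axis=0).round(4).tolist())
    mm=m&(l[:,0]>.065)
    if mm.sum(): print('  nose y', np.sort(l[mm][:,1])[[0,-1]], np.median(l[mm][:,2]))
E
```

```text
clock: 4.8
position: [0.4721, 0.1849, 0.0446]
ee_rot: [-3.004, -0.92, -0.001]
force: [0.3, 0.6, -0.5]
width: 0.282
clock: 5.1
position: [0.4843, 0.1821, 0.0442]
ee_rot: [3.005, 0.918, -0.002]
force: [-0.8, 0.0, -1.6]
width: 0.279
t 5.1 p [0.4843 0.1821 0.0442] rot [ 3.005e+00  9.180e-01 -2.000e-03] f [-0.82  0.02 -1.57] w 0.279
w pin 618 [0.5772 0.2436 0.0834]
  tool [ 0.1118  0.0008 -0.0393] [ 0.1096 -0.0049 -0.0431] [ 0.1158  0.0068 -0.0261]
w block 11995 [0.5733 0.2385 0.03  ]
w clamp tool ext 5731 [[0.0128, -0.0199, -0.0175], [0.0518, 0.0011, -0.016], [0.0806, 0.0224, -0.0019]]
  nose y [-0.02177129  0.02483034] -0.015845997208185365
s pin 41 [0.5769 0.2439 0.0836]
  tool [ 1.116e-01  1.000e-04 -3.960e-02] [ 0.1061 -0.0036 -0.0432] [ 0.1179  0.0078 -0.0276]
s block 729 [0.5764 0.2489 0.0298]
s clamp tool ext 221 [[0.0427, -0.0212, -0.0197], [0.0602, -0.0072, -0.0148], [0.077, 0.0238, -0.0017]]
  nose y [-0.02185195  0.0260561 ] -0.014793941575414263
```

View pics/w4.png

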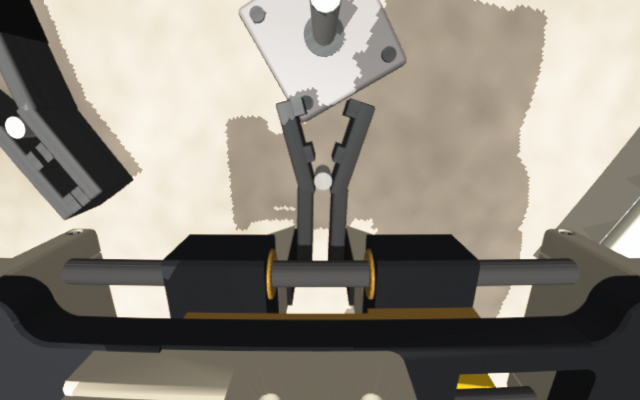

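View pics/s4.png

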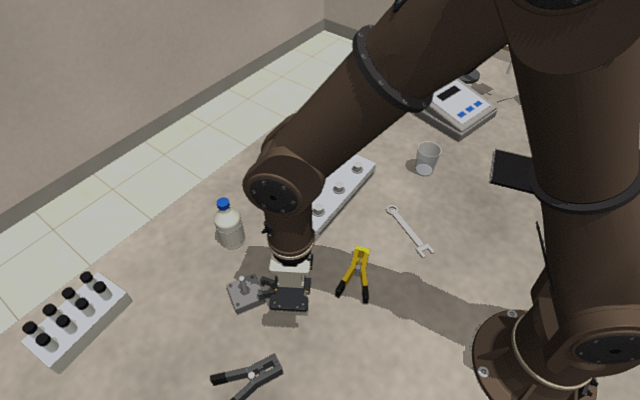

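```bash
python3 - <<'E'
from fit import *
im,d,c=load('w4'); W=cloud(d,c); p=np.array([.4843,.1821,.0442]); R=Ro.from_rotvec([3.005,.918,0]).as_matrix()
L=(W-p)@R
reg=(im[170:194,310:336].min(2)>150); print('pivot',reg.sum(),np.median(L[170:194,310:336][reg],0).round(4), W[170:194,310:336][reg][:,2].mean())
for v in (98,102,106,110):
    print(v,[(u,L[v,u].round(4).tolist()) for u in (282,292,302,352,362,370)])
reg=(im[0:14,305:345].min(2)>200); print('pin',reg.sum(),np.median(L[0:14,305:345][reg],0).round(4))
E
```

```text
pivot 252 [ 0.0415  0.0006 -0.016 ] 0.055412038173563084
98 [(282, [0.0844, -0.0262, 0.0444]), (292, [0.083, -0.0168, 0.014]), (302, [0.0819, -0.0099, -0.007]), (352, [0.0845, 0.0205, 0.0445]), (362, [0.0845, 0.0272, 0.0448]), (370, [0.0845, 0.0323, 0.0433])]
102 [(282, [0.0798, -0.0189, -0.0152]), (292, [0.0797, -0.0141, -0.0159]), (302, [0.0797, -0.0094, -0.0156]), (352, [0.0798, 0.0142, -0.0152]), (362, [0.0798, 0.0189, -0.0155]), (370, [0.082, 0.0327, 0.0447])]
106 [(282, [0.0779, -0.0188, -0.0163]), (292, [0.0779, -0.0141, -0.0157]), (302, [0.0779, -0.0094, -0.0163]), (352, [0.078, 0.0142, -0.0152]), (362, [0.078, 0.0189, -0.0156]), (370, [0.078, 0.0227, -0.0157])]
110 [(282, [0.0761, -0.0188, -0.0165]), (292, [0.0761, -0.0142, -0.0156]), (302, [0.0761, -0.0094, -0.0169]), (352, [0.0761, 0.0142, -0.0164]), (362, [0.0761, 0.0188, -0.017]), (370, [0.0762, 0.0227, -0.0161])]
pin 333 [ 0.1132 -0.0002 -0.0403]
```

```bash
python3 -m crank '[[[1,-0.05,-0.1],0,255],[[1,0,0],0,255],[[1,0,0],0,255],[[0.8,0,0],0,255],[[0.7,0,0],0,255]]'
python3 -m crank '[[[0,0,0],0,255],[[0,0,0],0,255]]'
python3 - <<'E'
from h import *
s=st();im,d,c=snap('wrist','w5');R=Ro.from_rotvec(s['ee_rot']).as_matrix()
L=(cloud(d,c)-s['position'])@R
reg=(im[165:200,305:340].min(2)>150); print('pivot',reg.sum(),np.median(L[165:200,305:340][reg],0).round(4))
m=(L[:,:,2]<-.03)&(L[:,:,2]>-.05)&(abs(L[:,:,1])<.02)&(L[:,:,0]>.04)&(L[:,:,0]<.1)
print('pin',m.sum(),np.median(L[m],0),L[m].min(0),L[m].max(0))
cv2.imwrite('pics/w5z.png',cv2.resize(im[40:240,220:420,::-1],None,fx=3,fy=3))
E
```

```text
clock: 5.7
position: [0.5225, 0.2086, 0.0457]
ee_rot: [3.004, 0.919, 0.0]
force: [-0.9, 0.8, -0.5]
width: 0.282
clock: 5.9
position: [0.5216, 0.2078, 0.0455]
ee_rot: [3.004, 0.918, -0.001]
force: [0.3, -0.4, -1.4]
width: 0.277
t 5.9 p [0.5216 0.2078 0.0455] rot [ 3.004e+00  9.180e-01 -1.000e-03] f [ 0.35 -0.45 -1.42] w 0.277
pivot 250 [nan nan nan]
pin 685 [ 0.07076141  0.00149249 -0.03939929] [ 0.06472098 -0.00413217 -0.04165309] [ 0.07657255  0.00751438 -0.03709841]
```

View pics/w5z.png

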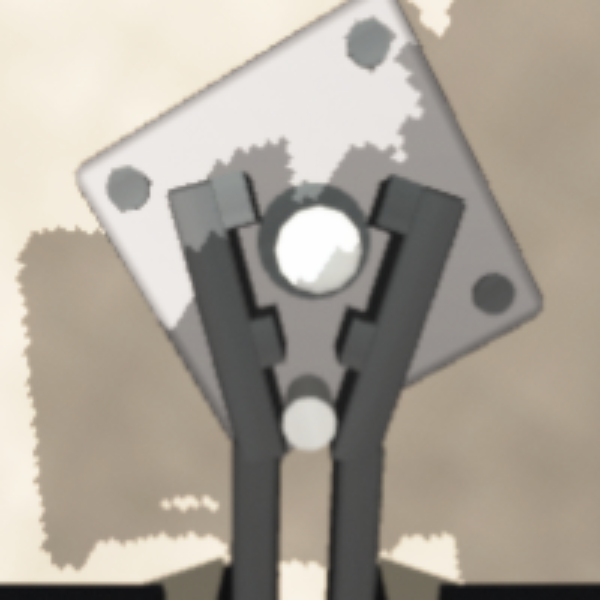

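```bash
python3 -m crank '[[[0.35,0.05,0],0,255],[[0,0,0],0,255],[[0,0,0],0,255]]'
python3 - <<'E'
from h import *
s=st();im,d,c=snap('wrist','w6');R=Ro.from_rotvec(s['ee_rot']).as_matrix()
L=(cloud(d,c)-s['position'])@R
m=(L[:,:,2]<-.03)&(L[:,:,2]>-.05)&(abs(L[:,:,1])<.02)&(L[:,:,0]>.04)&(L[:,:,0]<.1)
print('pin',m.sum(),(L[m].min(0)+L[m].max(0))/2)
m=(L[:,:,2]<-.012)&(L[:,:,2]>-.022)&(abs(L[:,:,1])<.026)&(L[:,:,0]>.02)&(L[:,:,0]<.1)
print('clamp',m.sum(),np.percentile(L[m],[0.5,99.5],axis=0))
cv2.imwrite('pics/w6z.png',cv2.resize(im[40:240,220:420,::-1],None,fx=3,fy=3))
E
```

```text
clock: 6.25
position: [0.525, 0.2094, 0.0458]
ee_rot: [-3.004, -0.918, -0.0]
force: [0.1, -0.7, -0.6]
width: 0.281
t 6.25 p [0.525  0.2094 0.0458] rot [-3.004 -0.918 -0.   ] f [ 0.09 -0.75 -0.64] w 0.281
pin 665 [ 0.0668397   0.00113027 -0.03662545]
clamp 4858 [[ 0.02050469 -0.02051544 -0.01760836]
 [ 0.08101235  0.0233244  -0.01279546]]
```

View pics/w6z.png

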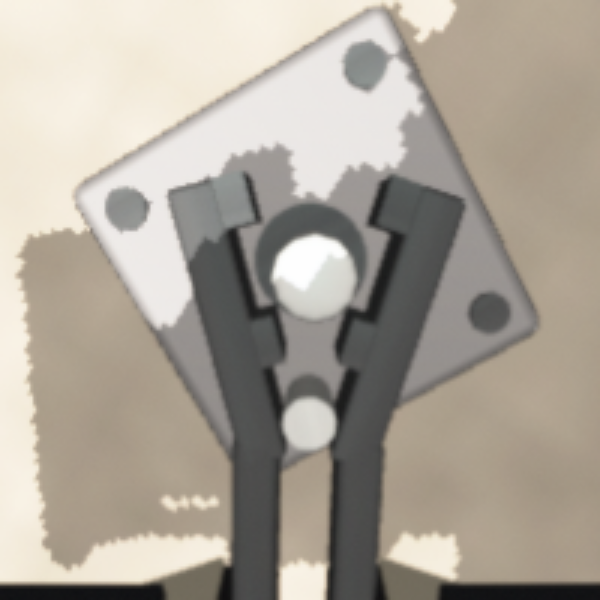

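```bash
python3 -m crank '[[[0,0,0],0,150],[[0,0,0],0,110],[[0,0,0],0,47],[[0,0,0],0,47],[[0,0,0],0,47]]'
python3 - <<'E'
from h import *
s=st();im,d,c=snap('wrist','w7')
cv2.imwrite('pics/w7z.png',cv2.resize(im[40:240,220:420,::-1],None,fx=3,fy=3))
E
```

```text
clock: 6.8
position: [0.5249, 0.2094, 0.0458]
ee_rot: [3.004, 0.918, 0.0]
force: [-0.1, 0.8, -0.5]
width: 0.661
t 6.8 p [0.5249 0.2094 0.0458] rot [3.004 0.918 0.   ] f [-0.14  0.77 -0.51] w 0.661
```

View pics/w7z.png

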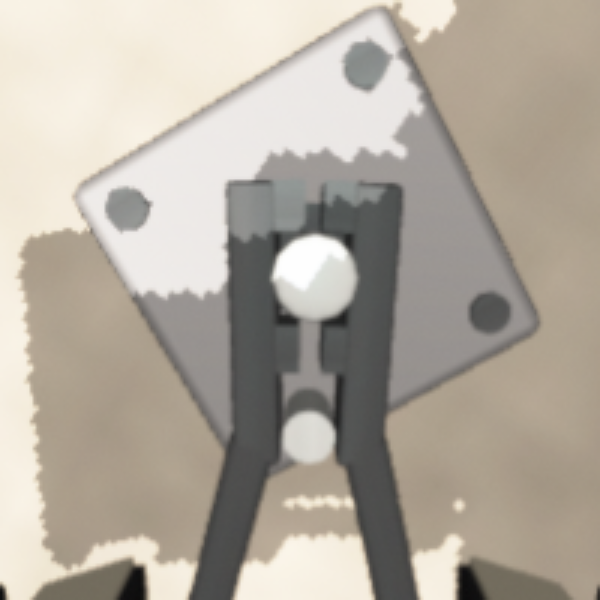

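The clamp has snapped shut behind the pin. I'll retract straight up, then go and look at the terminal box.

```bash
python3 -m crank '[[[0,0,0],0,47],[[0,0,-3],0,47],[[0,0,-4],0,47],[[0,0,-4],0,47],[[0,0,-4],0,47]]'
python3 -m crank '[[[0,0,0],0,47]]'
python3 - <<'E'
from h import *
s=st();snap('side','s8'); snap('wrist','w8');im=cv2.imread('pics/s8.png'); cv2.imwrite('pics/s8z.png',cv2.resize(im[180:380,200:400],None,fx=3,fy=3))
E
```

```text
clock: 7.35
position: [0.5245, 0.2092, 0.1973]
ee_rot: [3.004, 0.918, -0.001]
force: [0.3, 0.5, 0.3]
width: 0.816
clock: 7.45
position: [0.5278, 0.2106, 0.2013]
ee_rot: [-3.003, -0.917, -0.014]
force: [1.3, -0.3, -0.6]
width: 0.813
t 7.45 p [0.5278 0.2106 0.2013] rot [-3.003 -0.917 -0.014] f [ 1.33 -0.27 -0.64] w 0.813
```

View pics/w8.png

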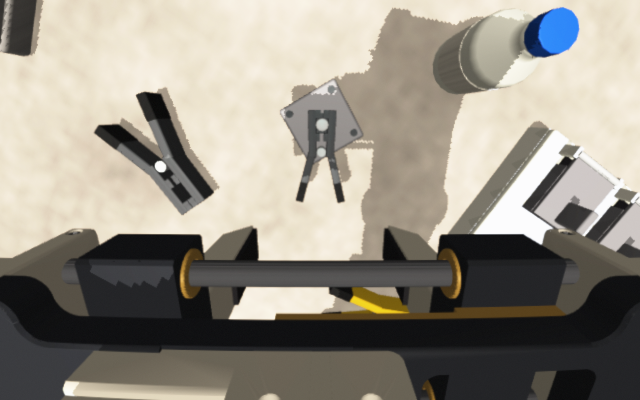

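View pics/s8.png

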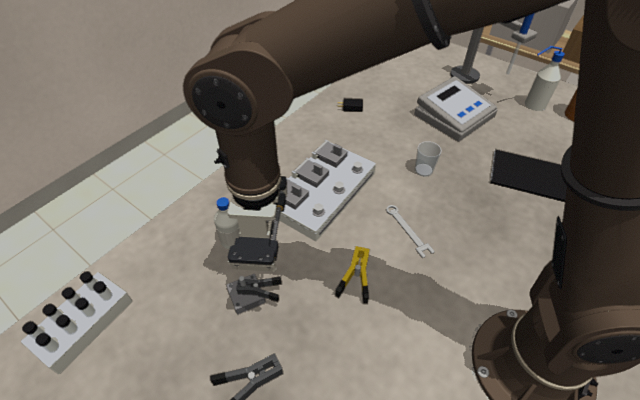

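The clamp stays on the pin. In the side view the bolts show at about (318,210), (339,189) and (357,169). I'll measure the box from depth.

```bash
python3 - <<'E'
from fit import *
i0,d0,c0=snap('scene','c8')
for f in ('s8','side0','c8'):
    im,d,c=load(f); P=cloud(d,c).reshape(-1,3)
    box=(P[:,0]>.52)&(P[:,0]<.78)&(P[:,1]<.06)&(P[:,1]>-.33)
    m=box&(P[:,2]>.039)&(P[:,2]<.05)
    r=cv2.minAreaRect((P[m][:,:2]*1000).astype(np.float32)); print(f,'deck',m.sum(),np.round(r[0],1),np.round(r[1],1),round(r[2],1))
    m=box&(P[:,2]>.058)&(P[:,2]<.072)&(P[:,0]<.62)
    p=P[m]
    if len(p)>20:
        crit=(cv2.TERM_CRITERIA_EPS,50,1e-6)
        _,lab,cen=cv2.kmeans(p.astype(np.float32),3,None,(3,50,1e-5),5,cv2.KMEANS_PP_CENTERS)
        for k in range(3):
            q=p[lab[:,0]==k]; print('  bolt',len(q),np.median(q,0).round(4),((q.min(0)+q.max(0))/2).round(4),np.ptp(q,0).round(3))
    m=box&(P[:,2]>.085)&(P[:,2]<.105)
    p=P[m]
    if len(p)>20:
        _,lab,cen=cv2.kmeans(p.astype(np.float32),3,None,(3,50,1e-5),5,cv2.KMEANS_PP_CENTERS)
        for k in range(3):
            q=p[lab[:,0]==k]; print('  tab',len(q),np.median(q,0).round(4),((q.min(0)+q.max(0))/2).round(4),np.ptp(q,0).round(3))
E
```

```text
s8 deck 2863 [ 640.8 -122.6] [169.6 304.5] 3.0
  bolt 65 [ 0.5859 -0.1229  0.0659] [ 0.587  -0.1239  0.0636] [0.024 0.025 0.011]
  bolt 67 [ 0.5812 -0.0287  0.0656] [ 0.5826 -0.0301  0.0637] [0.025 0.024 0.011]
  bolt 55 [ 0.5909 -0.2165  0.0655] [ 0.5909 -0.22    0.0639] [0.023 0.025 0.012]
  tab 60 [ 0.6495 -0.0245  0.0975] [ 0.6504 -0.0255  0.0936] [0.026 0.01  0.016]
  tab 58 [ 0.6542 -0.1189  0.0957] [ 0.6552 -0.1203  0.0932] [0.025 0.01  0.016]
  tab 58 [ 0.6589 -0.2136  0.0962] [ 0.6595 -0.2157  0.0936] [0.025 0.014 0.017]
side0 deck 2985 [ 640.6 -122.7] [169.7 303.6] 2.2
  bolt 56 [ 0.591  -0.2173  0.0652] [ 0.5916 -0.2201  0.0642] [0.024 0.029 0.012]
  bolt 71 [ 0.5816 -0.0288  0.0653] [ 0.5825 -0.0299  0.0631] [0.024 0.025 0.01 ]
  bolt 60 [ 0.5868 -0.1236  0.0656] [ 0.5864 -0.1258  0.063 ] [0.025 0.023 0.009]
  tab 64 [ 0.65   -0.0244  0.0967] [ 0.6521 -0.027   0.0941] [0.027 0.012 0.018]
  tab 46 [ 0.6553 -0.2133  0.0948] [ 0.6576 -0.2158  0.0941] [0.022 0.012 0.018]
  tab 27 [ 0.6468 -0.119   0.0921] [ 0.6494 -0.1222  0.0938] [0.013 0.012 0.016]
c8 deck 3407 [ 642.7 -122.9] [170.9 303.9] 2.8
  bolt 55 [ 0.5838 -0.032   0.0632] [ 0.5836 -0.0314  0.0635] [0.024 0.026 0.011]
  bolt 67 [ 0.5931 -0.2213  0.0646] [ 0.5918 -0.2189  0.0634] [0.026 0.025 0.01 ]
  bolt 56 [ 0.5885 -0.1268  0.064 ] [ 0.5879 -0.1247  0.065 ] [0.024 0.025 0.011]
  tab 48 [ 0.6533 -0.0294  0.0969] [ 0.6532 -0.0292  0.0944] [0.025 0.014 0.015]
  tab 63 [ 0.662  -0.2202  0.0954] [ 0.6611 -0.2164  0.0941] [0.027 0.015 0.017]
  tab 57 [ 0.658  -0.1248  0.0957] [ 0.6571 -0.1215  0.0943] [0.025 0.015 0.018]
```

```bash
python3 -m crank '[[[0,0,0],8,255],[[0,0,0],8,255],[[0,0,0],8,255],[[0,0,0],7,255],[[0,0,0],0,255]]' 30
python3 -m crank '[[[0.9,4.8,0],0,255],[[0.9,4.8,0],0,255],[[0.8,4.8,0],0,255],[[0.8,4.8,0],0,255],[[0.8,4.8,0],0,255]]'
python3 -m crank '[[[0,0,0],0,255],[[0,0,0],0,255]]'
python3 - <<'E'
from h import *
s=st(); R=Ro.from_rotvec(s['ee_rot']).as_matrix(); print('yaw y_tool',np.degrees(np.arctan2(R[1,1],R[0,1])), s['joints'][6])
print('a in tool', (R.T@(np.array([.5823,-.0298,.065])-s['position'])*100).round(2))
snap('wrist','w9')
E
```

```text
clock: 8.1
position: [0.524, 0.2091, 0.194]
ee_rot: [3.139, 0.079, -0.004]
force: [-1.4, -0.0, 0.3]
width: 0.432
clock: 8.6
position: [0.5789, -0.0299, 0.1947]
ee_rot: [3.14, 0.089, -0.003]
force: [0.3, -0.2, -1.0]
width: 0.023
clock: 8.8
position: [0.5788, -0.0297, 0.1947]
ee_rot: [3.14, 0.082, -0.003]
force: [0.1, 0.9, -0.1]
width: 0.004
t 8.8 p [ 0.5788 -0.0297  0.1947] rot [ 3.14e+00  8.20e-02 -3.00e-03] f [ 0.05  0.86 -0.07] w 0.004
yaw y_tool -87.02145419667356 -1.4301475221899016
a in tool [ 0.37  0.03 12.96]
```

View pics/w9.png

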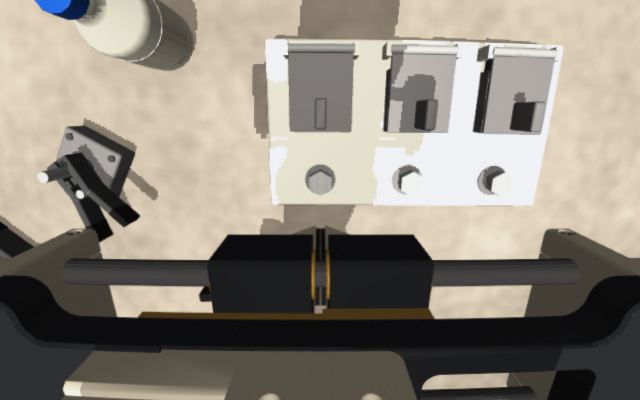

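```bash
python3 -m crank '[[[0.2,0,4],0,255],[[0.2,0,4],0,255],[[0,0,3],0,255],[[0,0,1.3],0,255],[[0,0,0],0,255]]'
python3 -m crank '[[[0,0,0.4],0,255],[[0,0,0.2],0,255]]'
python3 -m crank '[[[0,0,0.2],0,255],[[0,0,0],0,255]]'
```

```text
clock: 9.35
position: [0.582, -0.0263, 0.071]
ee_rot: [-3.14, -0.087, 0.006]
force: [-0.1, 0.7, 0.4]
width: 0.003
clock: 9.55
position: [0.5845, -0.0275, 0.068]
ee_rot: [-3.14, -0.083, -0.004]
force: [0.8, 0.6, -0.4]
width: 0.002
clock: 9.75
position: [0.584, -0.0278, 0.0654]
ee_rot: [-3.14, -0.082, -0.002]
force: [0.6, 0.1, 0.3]
width: 0.002
```

```bash
for i in 1 2; do python3 -m crank '[[[0,0,0.1],0,255],[[0,0,0.1],0,255],[[0,0,0],0,255]]'; done
```

```text
clock: 10.05
position: [0.5841, -0.0278, 0.0647]
ee_rot: [-3.14, -0.082, -0.003]
force: [-5.8, 1.4, 19.3]
width: 0.002
clock: 10.35
position: [0.5843, -0.0277, 0.0644]
ee_rot: [-3.139, -0.082, -0.004]
force: [-11.3, 2.4, 37.9]
width: 0.009
```

Bolt a is firm: 38 N with under 1 mm of travel. On to bolt b.

```bash
python3 -m crank '[[[0,0,-0.8],0,255],[[0,0,-1.2],0,255],[[-0.1,4.8,0],0,255],[[-0.1,4.8,0],0,255],[[0,0,0],0,255]]'
python3 -m crank '[[[0,0,0.8],0,255],[[0,0,0.6],0,255],[[0,0,0],0,255]]'
python3 -m crank '[[[0,0,0.2],0,255],[[0,0,0],0,255]]'
```

```text
clock: 10.85
position: [0.5858, -0.1332, 0.0818]
ee_rot: [3.135, 0.067, 0.002]
force: [-0.4, -0.4, 1.0]
width: 0.003
clock: 11.15
position: [0.5859, -0.122, 0.0655]
ee_rot: [-3.139, -0.085, 0.003]
force: [-1.1, 0.1, -0.1]
width: 0.004
clock: 11.35
position: [0.5864, -0.1223, 0.065]
ee_rot: [-3.139, -0.085, 0.001]
force: [-1.6, 0.8, 4.8]
width: 0.004
```

```bash
python3 -m crank '[[[0,0,0.1],0,255],[[0,0,0],0,255]]'; python3 -m crank '[[[0,0,0.1],0,255],[[0,0,0],0,255]]'; python3 -m crank '[[[0,0,0.1],0,255],[[0,0,0],0,255]]'
```

```text
clock: 11.55
position: [0.5864, -0.1223, 0.0648]
ee_rot: [-3.139, -0.085, -0.0]
force: [-4.5, 2.4, 13.3]
width: 0.004
clock: 11.75
position: [0.5865, -0.1223, 0.0647]
ee_rot: [-3.139, -0.085, -0.001]
force: [-8.3, 3.0, 22.4]
width: 0.007
clock: 11.95
position: [0.5866, -0.1223, 0.0645]
ee_rot: [-3.139, -0.084, -0.001]
force: [-11.8, 4.8, 32.5]
width: 0.0
```

Bolt b is firm as well, at 32 N. Next, bolt c.

```bash
python3 -m crank '[[[0,0,-0.8],0,255],[[0,0,-1.2],0,255],[[0,4.8,0],0,255],[[0,4.8,0],0,255],[[0,0,0],0,255]]'
python3 -m crank '[[[0,0,0.8],0,255],[[0,0,0.6],0,255],[[0,0,0],0,255]]'
python3 -m crank '[[[0,0,0.2],0,255],[[0,0,0],0,255]]'
python3 -m crank '[[[0,0,0.1],0,255],[[0,0,0],0,255]]'
python3 -m crank '[[[0,0,0.1],0,255],[[0,0,0],0,255]]'
```

```text
clock: 12.45
position: [0.5905, -0.2288, 0.0828]
ee_rot: [3.135, 0.068, 0.002]
force: [-0.1, -0.1, 0.0]
width: 0.003
clock: 12.75
position: [0.5909, -0.2174, 0.0663]
ee_rot: [-3.139, -0.086, 0.003]
force: [-0.4, -1.6, 0.2]
width: 0.005
clock: 12.95
position: [0.5916, -0.2187, 0.0655]
ee_rot: [-3.14, -0.084, 0.0]
force: [-0.6, 0.5, 0.1]
width: 0.004
clock: 13.15
position: [0.5916, -0.2194, 0.0649]
ee_rot: [-3.14, -0.083, -0.001]
force: [-0.3, -0.4, -0.6]
width: 0.003
clock: 13.35
position: [0.5917, -0.2195, 0.0639]
ee_rot: [-3.14, -0.082, -0.001]
force: [-0.8, 0.7, 0.7]
width: 0.002
```

```bash
for i in 1 2 3; do python3 -m crank '[[[0,0,0.1],0,255],[[0,0,0.1],0,255],[[0,0,0],0,255]]' | grep -E 'pos|force'; done
```

```text
position: [0.5916, -0.2197, 0.0616]
force: [0.1, -0.0, -0.2]
position: [0.5914, -0.2198, 0.0596]
force: [1.2, 0.2, 0.7]
position: [0.5915, -0.2198, 0.0583]
force: [-3.0, 1.5, 8.5]
```

```bash
python3 -m crank '[[[0,0,0.1],0,255],[[0,0,0.05],0,255],[[0,0,0],0,255]]'
python3 -m crank '[[[0,0,-1],0,255],[[0,0,-4],0,255],[[0,0,-4],0,255],[[0,0,-4],0,255],[[0,0,0],0,100]]'
python3 -m crank '[[[0,0,0],0,100],[[0,0,0],0,100]]'
python3 - <<'E'
from h import *
s=st(); R=Ro.from_rotvec(s['ee_rot']).as_matrix()
im,d,c=snap('wrist','w10')
_,d2,c2=snap('side','s10')
ce=np.array([.642,-.122]); 
for n,dd,cc in (('w',d,c),('s',d2,c2)):
    P=cloud(dd,cc).reshape(-1,3)
    for k,b in dict(a=(.5823,-.0298),b=(.587,-.1247),c=(.5917,-.2196)).items():
        m=(np.hypot(P[:,0]-b[0],P[:,1]-b[1])<.008)&(P[:,2]>.045)
        print(n,'bolt',k,m.sum(),np.median(P[m],0).round(4) if m.sum() else '')
    for k,t in dict(a=(.651,-.0265),b=(.656,-.1213),c=(.661,-.2163)).items():
        m=(np.hypot(P[:,0]-t[0],P[:,1]-t[1])<.025)&(P[:,2]>.094)&(P[:,2]<.108)
        print(n,'tab top',k,m.sum(),np.median(P[m],0).round(4) if m.sum() else '',((P[m].min(0)+P[m].max(0))/2).round(4) if m.sum() else '')
        if m.sum(): print('   tool cm', ((((P[m].min(0)+P[m].max(0))/2)-s['position'])@R*100).round(2))
E
```

```text
clock: 14.55
position: [0.5915, -0.2199, 0.0581]
ee_rot: [-3.14, -0.082, -0.001]
force: [-7.1, 3.8, 21.2]
width: 0.006
clock: 15.05
position: [0.5942, -0.2214, 0.1921]
ee_rot: [3.137, 0.081, 0.014]
force: [1.3, 0.1, 0.5]
width: 0.05
clock: 15.25
position: [0.5907, -0.2195, 0.1851]
ee_rot: [-3.14, -0.082, 0.003]
force: [0.5, 0.1, -0.3]
width: 0.215
t 15.25 p [ 0.5907 -0.2195  0.1851] rot [-3.14e+00 -8.20e-02  3.00e-03] f [ 0.52  0.07 -0.33] w 0.215
w bolt a 196 [ 0.5821 -0.03    0.0643]
w bolt b 193 [ 0.587  -0.1247  0.0645]
w bolt c 184 [ 0.5918 -0.2195  0.0579]
w tab top a 418 [ 0.6526 -0.0271  0.0981] [ 0.6527 -0.0256  0.0973]
   tool cm [  7.22 -19.03   8.78]
w tab top b 397 [ 0.6572 -0.1213  0.0984] [ 0.6569 -0.1207  0.0972]
   tool cm [ 7.14 -9.51  8.78]
w tab top c 390 [ 0.6616 -0.2153  0.0987] [ 0.6614 -0.2154  0.0985]
   tool cm [ 7.1  -0.03  8.65]
s bolt a 28 [ 0.5831 -0.0289  0.0655]
s bolt b 75 [ 0.5873 -0.127   0.2797]
s bolt c 22 [ 0.5921 -0.2199  0.0591]
s tab top a 40 [ 0.6509 -0.0254  0.0986] [ 0.6509 -0.0276  0.0983]
   tool cm [  7.04 -18.84   8.68]
s tab top b 38 [ 0.6565 -0.1202  0.0983] [ 0.6552 -0.1219  0.0981]
   tool cm [ 6.97 -9.4   8.69]
s tab top c 34 [ 0.6594 -0.2144  0.0991] [ 0.6589 -0.2163  0.0985]
   tool cm [6.85 0.05 8.65]
```

View pics/w10.png

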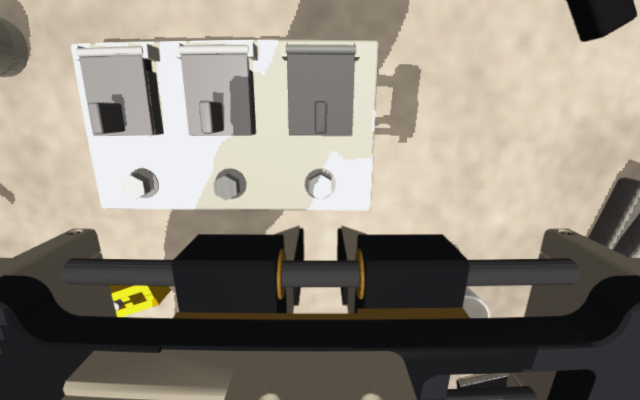

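Bolt c has sunk 6.5 mm and stayed down; a and b have not. Now to the tab of cap c, dead ahead at (320,115).

```bash
python3 -m crank '[[[3.5,0,2],0,100],[[3.5,0,3],0,100],[[0,0,3],0,100],[[0,0,2],0,100],[[0,0,1.2],0,100]]'
python3 -m crank '[[[0,0,0],0,100],[[0,0,0],0,100]]'
python3 - <<'E'
from h import *
s=st();snap('wrist','w11')
E
```

```text
clock: 15.85
position: [0.6597, -0.2155, 0.0707]
ee_rot: [-3.139, -0.082, 0.007]
force: [-0.1, -0.1, 0.3]
width: 0.609
clock: 16.05
position: [0.6615, -0.2163, 0.0747]
ee_rot: [3.14, 0.082, 0.001]
force: [-0.4, 0.1, 1.0]
width: 0.604
t 16.05 p [ 0.6615 -0.2163  0.0747] rot [3.14e+00 8.20e-02 1.00e-03] f [-0.44  0.1   1.01] w 0.604
```

View pics/w11.png

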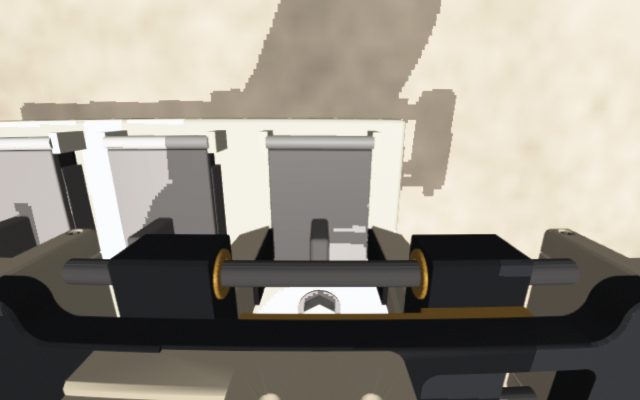

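```bash
python3 -m crank '[[[0,0,0.1],0,255],[[0,0,0],0,255],[[0,0,0],0,255],[[0,0,0],0,255],[[0,0,0],0,255]]' 12
python3 -m crank '[[[0,0,0],0,255],[[0,0,0],0,255],[[0,0,0],0,255],[[0,0,0],0,255]]' 12
```

```text
clock: 16.6
position: [0.6614, -0.216, 0.0734]
ee_rot: [3.14, 0.082, 0.0]
force: [0.5, 0.0, -0.4]
width: 0.221
clock: 17.0
position: [0.6613, -0.2158, 0.0732]
ee_rot: [-3.14, -0.082, 0.0]
force: [-0.2, 1.4, 1.5]
width: 0.106
```

```bash
python3 -m crank '[[[0.3,0,-0.57],0,255],[[0.35,0,-0.53],0,255],[[0.42,0,-0.5],0,255],[[0.44,0,-0.45],0,255],[[0,0,0],0,255]]'
python3 - <<'E'
from h import *
snap('side','s12');im=cv2.imread('pics/s12.png'); cv2.imwrite('pics/s12z.png',cv2.resize(im[80:280,230:430],None,fx=3,fy=3))
E
```

```text
clock: 17.5
position: [0.677, -0.2151, 0.0947]
ee_rot: [-3.14, -0.083, -0.001]
force: [-4.4, 2.7, 4.1]
width: 0.107
```

View pics/s12z.png

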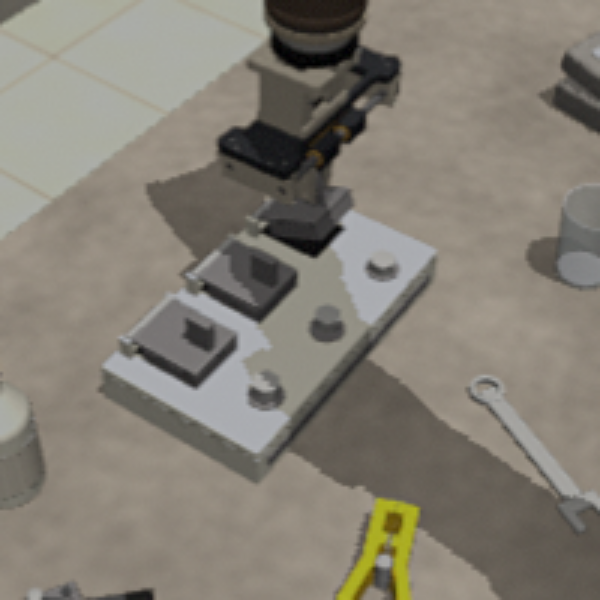

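Cap c is coming up as expected, and forces are small. I'll continue along the arc.

```bash
python3 -m crank '[[[0.5,0,-0.4],0,255],[[0.53,0,-0.35],0,255],[[0.57,0,-0.3],0,255],[[0.59,0,-0.24],0,255],[[0,0,0],0,255]]'
python3 -m crank '[[[0.61,0,-0.18],0,255],[[0.63,0,-0.12],0,255],[[0.48,0,-0.05],0,255],[[0.48,0,0],0,255],[[0,0,0],0,255]]'
python3 -m crank '[[[0,0,0],0,255],[[0,0,0],0,255]]'
python3 - <<'E'
from h import *
s=st()
snap('side','s13');im=cv2.imread('pics/s13.png'); cv2.imwrite('pics/s13z.png',cv2.resize(im[80:280,230:430],None,fx=3,fy=3))
i,d,c=snap('scene','c13'); snap('wrist','w13')
cv2.imwrite('pics/c13z.png',cv2.resize(i[150:350,240:440,::-1],None,fx=3,fy=3))
g=np.array(s['position'])+[0,0,.019]; print(g)
ca,sa=np.cos(.05),np.sin(.05)
l=(g[:2]-[.642,-.122])@np.array([[ca,-sa],[sa,ca]]); r=.072-l[0]; h=g[2]-.064
print('r,h',r,h,'radius',np.hypot(r,h),'theta',np.arctan2(h,r)-np.arctan2(27,58))
E
```

```text
clock: 18.05
position: [0.6996, -0.214, 0.1074]
ee_rot: [3.14, 0.083, 0.003]
force: [-2.7, 1.9, 5.0]
width: 0.109
clock: 18.55
position: [0.7215, -0.213, 0.1105]
ee_rot: [3.14, 0.083, 0.003]
force: [-1.8, 0.7, 3.5]
width: 0.11
clock: 18.75
position: [0.7212, -0.213, 0.1105]
ee_rot: [3.14, 0.082, 0.003]
force: [1.2, 0.9, 2.9]
width: 0.111
t 18.75 p [ 0.7212 -0.213   0.1105] rot [3.14e+00 8.20e-02 3.00e-03] f [1.19 0.85 2.9 ] w 0.111
[ 0.72119731 -0.21296932  0.12949973]
r,h -0.0025517641664394713 0.06549972669230672 radius 0.06554941416311821 theta 1.1740521560163006
```

View pics/s13z.png

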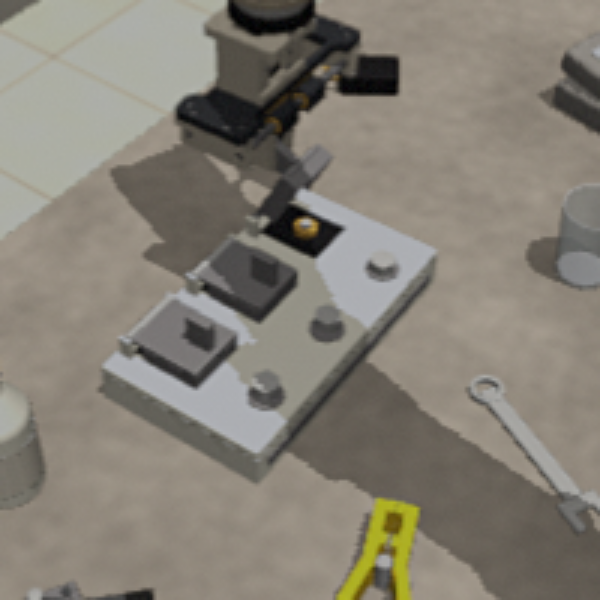

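View pics/c13z.png

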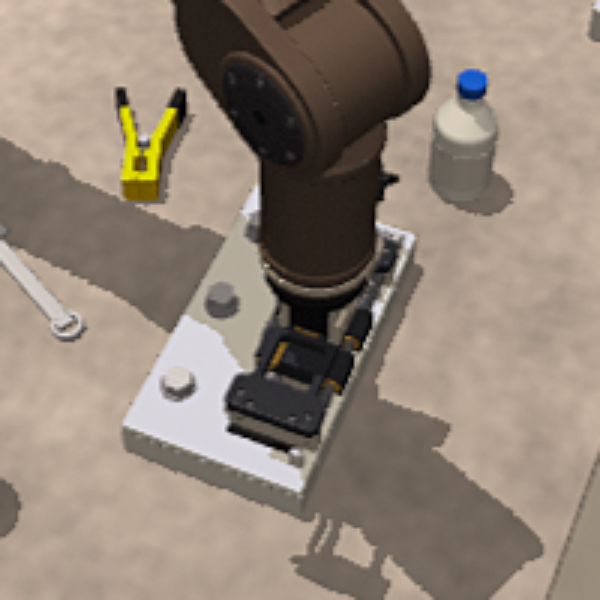

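View pics/w13.png

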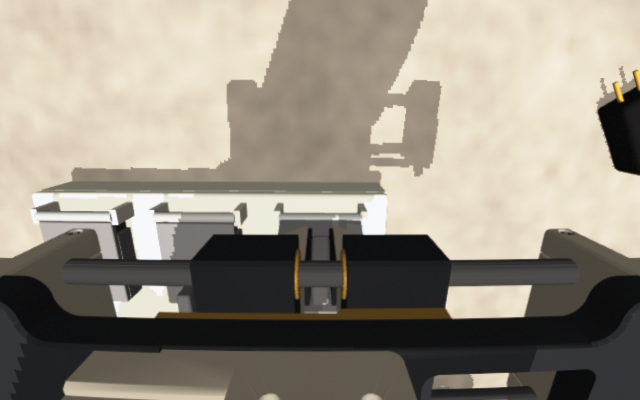

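Cap c stands open, with the nut visible at (305,227) in the enlarged side view. Before handing in I'll measure the cap's angle from depth and check the clamp, bolts and bystanders once more.

```bash
python3 - <<'E'
from fit import *
im,d,c=load('s13'); P=cloud(d,c).reshape(-1,3)
ca,sa=np.cos(.05),np.sin(.05)
l=(P[:,:2]-[.642,-.122])@np.array([[ca,-sa],[sa,ca]])
m=(l[:,0]>-.0)&(l[:,0]<.07)&(l[:,1]>-.13)&(l[:,1]<-.06)&(P[:,2]>.07)&(P[:,2]<.14)
x=l[m][:,0];z=P[m][:,2]; y=l[m][:,1]
for k in np.linspace(.07,.14,8): 
    q=(z>k)&(z<k+.01)
    if q.sum(): print(round(k,3),q.sum(),'min x',np.percentile(x[q],[5,50]).round(4))
i0,d0,c0=load('side0'); P0=cloud(d0,c0)
print('small clamp/pin:')
m=(abs(P[:,0]-.54)<.07)&(abs(P[:,1]-.22)<.07)&(P[:,2]>.05)&(P[:,2]<.066); print(m.sum(),np.median(P[m],0).round(3))
for n,u0,u1,v0,v1 in (('bottle',210,250,195,250),('beaker',410,445,138,180),('wrench',380,440,200,262)):
    print(n,'pix diff',np.abs(im[v0:v1,u0:u1].astype(int)-i0[v0:v1,u0:u1]).mean().round(2))
cv2.imwrite('pics/s13c.png',cv2.resize(im[250:350,200:330,::-1],None,fx=5,fy=5))
E
```

```text
0.07 14 min x [0.0472 0.0544]
0.08 21 min x [0.0425 0.0506]
0.09 20 min x [0.0369 0.0461]
0.1 23 min x [0.0343 0.0437]
0.11 31 min x [0.026  0.0428]
0.12 124 min x [0.0235 0.0311]
0.13 101 min x [0.0319 0.0409]
small clamp/pin:
491 [0.551 0.228 0.06 ]
bottle pix diff 3.11
beaker pix diff 2.25
wrench pix diff 8.31
```

View pics/s13c.png

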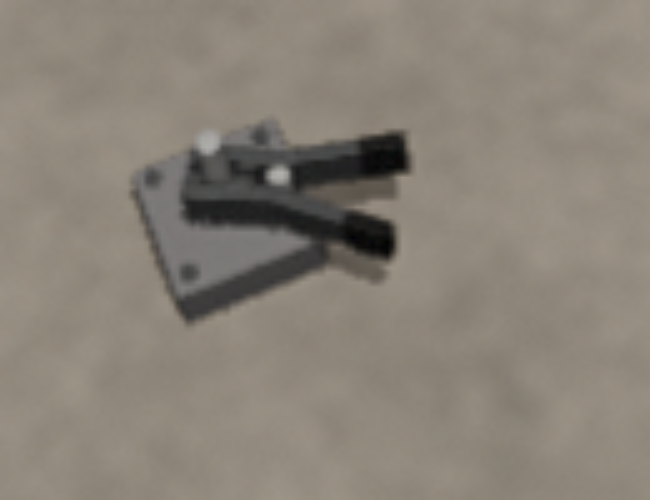

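The cap slope in depth is about 63–65° (1.1 rad), the clamp is on the pin, and the bottle, beaker and wrench are where they were. Handing in.

```bash
python3 -c "
from h import *
st(); print(workorder.sign_off())"
```

```text
t 18.9 p [ 0.7209 -0.213   0.1105] rot [3.14e+00 8.20e-02 2.00e-03] f [0.44 0.31 2.46] w 0.109
the job is handed in; nothing more can be done
None
```

The job is done and handed in at 18.9 s, with the gripper still holding cap c open.

- **Lock-off:** I squeezed the small dark clamp to its stop and released it on the lock-off pin. It snapped shut behind the pin, and the last side picture still shows it there.
- **Bolts:** Bolt a (38 N) and bolt b (32 N) both stayed firm, moving less than 1 mm. Bolt c sank about 7 mm, and depth put it at 58 mm against 64–65 mm for a and b, so c was the loose one.
- **Cap:** I opened only cap c. Its angle came out at about 1.17 rad from the tool position and about 1.1 rad from the depth slope, both past halfway. The force at the tool was about 2.5 N.
- **Bystanders:** The bottle and beaker showed no change in the side picture. The wrench area differed a little (mean pixel difference 8). I put that down to the arm's shadow, because the wrench itself looks to be in the same place.
- **Disagreements:** The wrist and side cameras differed by 2–5 mm on the clamp and 2–3 mm on the pin. I corrected this with a close look before releasing the clamp. While I squeezed the clamp, the wrist force read about 10 N upward, probably from the fingertips touching the bench. It was gone once I lifted.

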